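# Clear the shelf riser and hold back the bolt behind its bracket

## Task

This display riser has a loose end bracket: the cordless ratchet under its shelf is already running on the nut, but only spins the whole bolt round. Take the two stone candle jars off the riser and set them down upright in the divided crate, one to an empty cell; then reach down into the narrow gap behind the end bracket, grip the hidden bolt head and hold it from turning until the ratchet has run the nut up tight, which takes up to six seconds. Finish while still holding the head firmly: do not let go, and do not disturb the other wares.

Things in the scene. Friction and masses are not known exactly. Their poses are not given: they have to be found in the camera images.
- riser: Low fixed display riser: plywood board (268 x 170 mm, top 130 mm above the table) between two black steel end brackets. Origin at table height in the gap-side face of the loose bracket, straight below the bolt; z up, y along the riser towards its far end (y 0 to 280 mm), x along its depth (-85 to 85 mm). The bolt lies level along y at x 0, z 92 mm. A like bolt at the far end is already tight.
- next_bay: Neighbouring fixed riser of the same height and depth (130 mm high, 170 mm deep, 150 mm long). Origin at table height in the middle of its gap-side face; it extends towards its -y, parallel to the first riser. Between it and the loose bracket lies the gap, 54 to 64 mm wide, open at the top and at both ends.
- bracket_top (a point): Middle of the top edge of the loose end bracket, on its gap-side face, 38 mm straight above the bolt's axis. The bracket is an upright steel plate 170 mm wide (along the riser's x), 130 mm high, 6 mm thick (along y), its top flush with the board.
- ratchet_head (a point): Centre of the head of the black and grey cordless ratchet, under the board, 61 mm from the bracket's gap-side face, at the bolt's height; its socket is on the nut. Its handle slopes down from there along the riser's +x for 270 mm to its battery (60 mm high), which stands on the table. Fixed; nothing to do with it.
- bolt_center (a point): Centre of the hidden hexagonal steel bolt head: 19 mm across flats, 22 across corners, 8 thick; in the riser's frame at x 0, y -20, z 92 mm, axis along y. The ratchet turns it slowly, about 1 rad/s, in place, until it is held; two fingers closing on it from above along the riser's x stop it.
- bolt_head: The same bolt head as a body; origin at its centre, y along its axis, z across one pair of flats; its orientation turns with the bolt. Behind it, towards the bracket, is a spacer tube 14 mm long, 15 mm in diameter, and a thin washer 24 mm wide.
- nut_run (a joint): How far the nut has been run up the bolt's thread, rad: 0 to 1 at the start, 3.6 when tight (a stop). It stays constant while the bolt spins along with the nut and grows at about 0.6 rad/s while the head is held. The ratchet's twist on the held head is about 0.05 N m, up to 0.16 N m once the nut is tight.
- jar_1: Stone candle jar, upright round cylinder 62 mm in diameter, 90 mm high, solid, pale marble with darker bands, 0.3 to 0.5 kg, standing on the riser's board towards the loose bracket. Origin at the centre of its underside, z up.
- jar_2: A second jar just like it (62 x 90 mm), standing on the riser's board towards the far end. Origin at the centre of its underside, z up.
- crate: Divided plywood crate, 206 x 206 mm, 55 mm high, fixed: walls, dividers and floor 6 mm thick, four square cells of 94 mm, their centres at x, y = +-50 mm from the origin. Origin at the centre of its underside, on the table; x and y along its sides, z up. The cell at +x, +y is taken by the stone bottle; the other three are empty.
- stone_bottle: Bystander: grey stone bottle, 64 mm wide, 93 mm high, standing in one cell of the crate. Origin at the centre of its underside.
- tealight_bowl: Bystander: small stone bowl, 54 mm wide, 32 mm high, on the board of the neighbouring riser. Origin at the centre of its underside.
- label_roll: Bystander: roll of blank paper labels, 68 mm in diameter, 45 mm high, standing on end on the table. Origin at the centre of its underside.
- pillar_candle: Bystander: short pillar candle, 70 mm in diameter, 60 mm high, on the table. Origin at the centre of its underside.

How it is judged:
By the outcome, as a careful person would: the job done as asked, in the order asked, and still so for the second after the job is handed in, while the arm keeps its last pose, push and grip.
It also fails if it takes over 72 s, if anything falls off the work surface, if the arm or the gripper's body presses on something with over 40 N, if the wrist force passes 120 N, or if a joint passes its speed limit or range.

## Robot

A 6-joint arm with a two-finger parallel gripper is mounted at the origin on the work surface. World frame = base frame: x ahead of the robot, y to its left, z up, the work surface at z = 0. Lengths are in m, angles in rad, forces in N, time in s.
With the tool pointing down it reaches from about 0.3 to 0.75 m from the base axis. Payload 8.5 kg.
Tool frame: the origin (TCP) lies at the very end of the fingers, on their centre line; the grasp point (between the pads) lies 19 mm behind it; z points along the fingers, x is the direction in which the jaws open and shut, and the axes are right-handed (so a half turn about z gives the same grasp; the last joint's range is limited). The gripper opens to 85 mm and grips with 20 to 120 N. Pads are 22 mm wide; open, the fingers measure 114 mm over their backs; the gripper's body (76 mm by 85 mm) begins 54 mm behind the grasp point. The pads swing forward as they close: fully open they stand 13 mm farther back than shut.
Start: joints at [0.977, 0.381, 1.297, -0, 1.464, -0.215], TCP at [0.203, 0.511, 0.203] pointing down, gripper open.
Joint ranges: [-3.11, 3.11], [-0.89, 2.33], [0.22, 2.48], [-1.42, 4.56], [0.17, 2.85], [-2.88, 2.88]. Speed limits (rad/s): [2.39, 2.39, 3.14, 3.14, 3.14, 3.14].

## Interface

Orientations are given as a unit quaternion [w, x, y, z].
In Python, from cell import robot gives the robot as it stands.
- The arm moves only by the tool drive_tool, never from a script. Its argument "series" is a list of rows, each a list of 3 entries, a list of its own where there are three numbers: the turn, a rotation vector about the tool's x, y, z in rad, then the shift along the tool's x, y, z in m, then the opening, from -1 (shut) to 1 (fully open). A call has 1 to 10 rows; each row is the pose to reach, as a shift and turn from the pose commanded when the call began, along the tool's axes at that moment; what a row does not reach only later rows make up. A row lasts 1/8 s, in which the tool goes at most 62.5 mm and 10.7 degrees, less where a joint would pass 70% of its speed; a pose out of reach is approached as far as the arm can. A call with a gripper value outside its range is refused whole. The fingers move at their own pace and stop on an object; "grip_force" is the grip in N (left out, the last holds). Time passes only in rows, so rows that repeat a pose let the fingers close. It gives the time, the measured TCP pose, the force and the opening at its end, in the units of the state.
- robot.observe(): the state, without advancing time (a new reading comes with each control period).
- robot.snapshot(name): name is "scene" or "top" or "wrist"; returns a dict with "img" (480x640x3 uint8, blue, green, red), "z_map" (480x640 float32, m along the optical axis (not along the pixel's ray), 0 where there is no reading), "fx", "fy", "cx", "cy" (pixels), "distortion" ([k1, k2, p1, p2, k3] as OpenCV has them; the pictures are not rectified), "R" (3x3) and "t" (3): a world point X has camera coordinates R X + t. Camera axes: x right, y down, z forward; pixel columns grow to the right and rows downward; lengths in m; the calibration is good to about 2 mm. A picture is of the moment at which its call begins.
- robot.hand_in(): hands the job in, once; it reports no verdict.
The state is a dict: "clock": time; "joint_pos": joint angles; "qd": joint speeds; "joint_torque": joint torques, N m; "tool_pos": TCP position; "eef_rot": TCP orientation; "force": force on the tool from outside, world axes, zero at the start; "wrist_torque": the same for the moment, N m; "grip_width": finger opening in m.
Only numpy, scipy, OpenCV 4.12 (cv2) and the standard library are available. Lean on these libraries where they do the work, as an engineer would, in place of code of your own. Each camera call takes 0.05 s, during which the arm holds its last target.

## Working session

There is one attempt and no reset: what is moved stays moved. The work goes in short steps, Python scripts to look and compute and a tool call to move; the robot and the scene stay as the last step left them, time stands still between calls to the robot, and variables do not carry over. Pictures are saved under pics/ and viewed, and the job is handed in when it is done.

Besides the shell and the picture viewer there is one more tool, called after "Call:" as name(argument=value, ...) on one line, values as JSON. drive_tool: Moves the arm, as the interface text tells. Its arguments: {"type":"object","properties":{"series":{"type":"array","items":{"type":"array"}},"grip_force":{"type":"number"}},"required":["series"]}

```bash
ls; mkdir -p pics; python3 - <<'E'
from cell import robot
import cv2, pickle
print(robot.observe())
for n in ("scene","top","wrist"):
    s=robot.snapshot(n); cv2.imwrite(f"pics/{n}0.png",s["img"]); pickle.dump(s,open(f"{n}0.pkl","wb"))
    print(n,s["fx"],s["distortion"],s["R"],s["t"])
E
```

```text
pics
{'clock': 0.0, 'joint_pos': array([ 9.76729252e-01,  3.81208606e-01,  1.29823620e+00, -1.36921841e-06,
        1.46360965e+00, -2.15323596e-01]), 'qd': array([ 0.00162277, -0.00057481, -0.00176989,  0.00106731,  0.00149953,
        0.00052155]), 'joint_torque': array([ 2.57444197e-03, -4.48478043e+01, -2.31269377e+01, -1.09608200e-04,
        4.85742203e-03, -7.91092162e-06]), 'tool_pos': array([0.2031924 , 0.51073956, 0.20251332]), 'eef_rot': array([ 2.72215044e-04,  8.27572481e-01,  5.61358401e-01, -6.78318350e-04]), 'force': array([-0.14014566, -0.74997728,  0.33482086]), 'wrist_torque': array([ 0.00043833, -0.00973854,  0.01669266]), 'grip_width': 0.0855871991605532}
scene 603.1127864775062 [-0.01117625  0.          0.          0.          0.        ] [[ 0.82674664  0.56257042  0.00212542]
 [ 0.40794654 -0.59690316 -0.69085906]
 [-0.3873882   0.57203246 -0.72298634]] [-0.41406306 -0.16471488  1.53189159]
top 528.1511636317956 [-0.11170066  0.          0.          0.          0.        ] [[ 1.34518375e-03 -9.99982665e-01 -5.73234032e-03]
 [-9.90986704e-01 -5.65170013e-04 -1.33959072e-01]
 [ 1.33953510e-01  5.86087260e-03 -9.90970286e-01]] [-0.03675272  0.53619746  1.24892228]
wrist 389.45941773759716 [-0.08332316  0.          0.          0.          0.        ] [[ 0.36988883  0.92907439 -0.00174075]
 [ 0.88557178 -0.35200144  0.3030802 ]
 [ 0.2809713  -0.11364754 -0.95296346]] [-0.54905941 -0.03902948  0.38023901]
```

View pics/scene0.png

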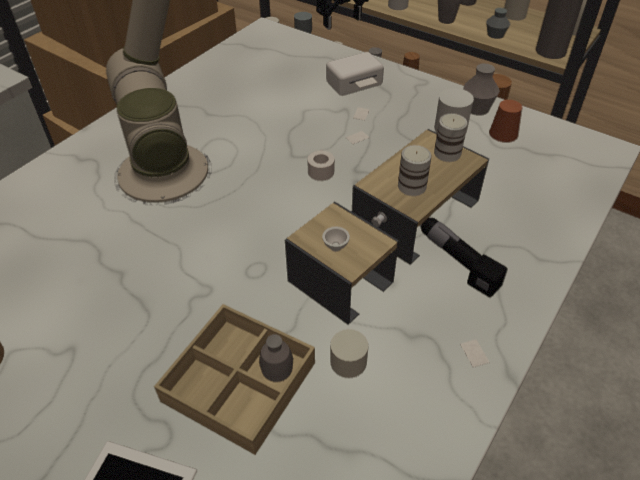

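View pics/top0.png

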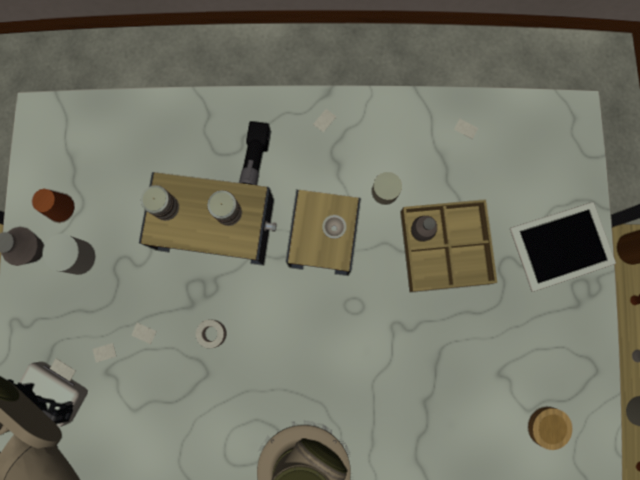

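View pics/wrist0.png

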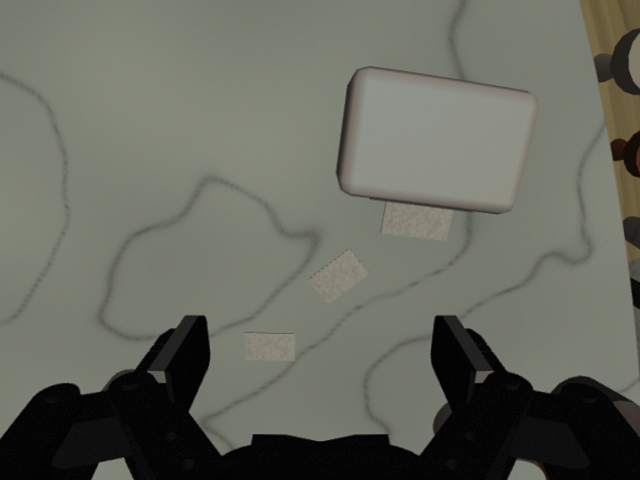

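The scene shows the riser with jars around (415,170) and (450,137). The neighbour bay with its bowl is at (335,240), the bolt in the gap at (380,218), and the crate's bottle cell at (277,357). In the top view, the jars are near (157,200) and (222,207), the bolt near (270,227), and the crate centre near (448,246). I'll measure these from depth next.

```bash
cat > h.py <<'E'
import numpy as np, cv2, pickle
from scipy.spatial.transform import Rotation as Ro
def cloud(s):
    z=s["z_map"]; v,u=np.mgrid[0:480,0:640]
    K=np.array([[s["fx"],0,s["cx"]],[0,s["fy"],s["cy"]],[0,0,1.]])
    p=cv2.undistortPoints(np.stack([u,v],-1).reshape(-1,1,2).astype(np.float64),K,np.array(s["distortion"],float)).reshape(480,640,2)
    c=np.dstack([p[...,0]*z,p[...,1]*z,z])
    w=(c-np.array(s["t"]))@np.array(s["R"])
    w[z==0]=np.nan
    return w
def rel(target,R_t,st):
    q=np.array(st["eef_rot"]);R0=Ro.from_quat([q[1],q[2],q[3],q[0]])
    return (R0.inv()*R_t).as_rotvec(), R0.inv().apply(np.array(target)-st["tool_pos"])
def rect(m,w):
    pts=w[m][:,:2].astype(np.float32)*1000
    return cv2.minAreaRect(pts)
E
python3 - <<'E'
import pickle,numpy as np,cv2
from h import *
for n in ("top","scene"):
    s=pickle.load(open(n+"0.pkl","rb")); w=cloud(s); z=w[...,2]
    print(n,"table z",np.nanmedian(z[np.abs(z)<.02]))
    for lo,hi,nm in [(.118,.142,'boards'),(.205,.235,'jartops'),(.047,.063,'crate rim/candle'),(.15,.175,'bowl'),(.085,.112,'bottle/bolt'),(.035,.046,'roll')]:
        m=((z>lo)&(z<hi)&(w[...,0]>.2)&(np.abs(w[...,1])<.5)&(w[...,0]<.9)).astype(np.uint8)
        nc,l,st,ce=cv2.connectedComponentsWithStats(m)
        for i in range(1,nc):
            if st[i,4]>15:
                mm=l==i; r=rect(mm,w)
                print(nm,"px",ce[i].round(),st[i,4],"c",np.round(r[0],1),"sz",np.round(r[1],1),"ang",round(r[2],2),"mean",(np.nanmean(w[mm],0)*1000).round(1), "zmed",np.nanmedian(z[mm]).round(4))
E
```

```text
top table z 0.00023150625179632097
boards px [208. 218.] 7169 c [601.7 227.3] sz [282.1 172.3] ang 82.2 mean [593.8 218.4 129.9] zmed 0.13
boards px [322. 231.] 4465 c [566.5 -45.3] sz [150.1 171.3] ang 82.14 mean [564.4 -42.9 129.7] zmed 0.1297
boards px [333. 227.] 61 c [570.2 -68.6] sz [22.9 19.1] ang 42.38 mean [569.9 -68.8 138.7] zmed 0.1394
jartops px [155. 199.] 659 c [617.2 314.3] sz [61.1 59.2] ang 87.34 mean [616.6 312.5 219.5] zmed 0.22
jartops px [222. 205.] 686 c [605.3 169.4] sz [61.4 60. ] ang 45.18 mean [604.1 168.3 219.7] zmed 0.2202
crate rim/candle px [258. 134.] 465 c [794.7 120.9] sz [ 53.2 119.5] ang 82.93 mean [818.3 114.9  58.3] zmed 0.0588
crate rim/candle px [387. 186.] 616 c [ 687.  -202.2] sz [69.  68.8] ang 85.86 mean [ 686.6 -201.3   59. ] zmed 0.0592
crate rim/candle px [450. 243.] 1021 c [ 543.6 -351.8] sz [207.9 207.6] ang 5.62 mean [ 546.8 -354.2   53.9] zmed 0.0541
crate rim/candle px [447. 222.] 34 c [ 597.9 -347.5] sz [43.   6.5] ang 6.37 mean [ 598.5 -347.4   49.2] zmed 0.0488
crate rim/candle px [420. 231.] 93 c [ 579.3 -284.6] sz [58.  40.1] an
[... 6483 characters left out ...]
.7] ang 5.66 mean [ 598.9 -252.7   40.6] zmed 0.0409
roll px [196. 364.] 282 c [ 477.2 -386.4] sz [129.5  67. ] ang 47.66 mean [ 476.1 -387.2   41.1] zmed 0.0415
roll px [273. 407.] 292 c [ 647.1 -353.1] sz [213.2  57.5] ang 79.61 mean [ 644.3 -372.9   40.8] zmed 0.0409
roll px [348. 363.] 123 c [ 699.8 -225.9] sz [67.3 29. ] ang 25.73 mean [ 705.  -229.5   40.5] zmed 0.0402
roll px [276. 369.] 159 c [ 601.  -306.7] sz [62.9 37.7] ang 48.77 mean [ 604.3 -313.4   40.8] zmed 0.041
roll px [242. 387.] 285 c [ 574.6 -377.2] sz [128.3  63.2] ang 50.47 mean [ 575.7 -376.1   41.1] zmed 0.0417
roll px [189. 409.] 179 c [ 526.4 -460. ] sz [145.5   2.7] ang 5.51 mean [ 527.6 -459.8   40.4] zmed 0.0406
```

```bash
python3 - <<'E'
import cv2
a=cv2.imread("pics/top0.png")[150:310,130:510]; cv2.imwrite("pics/top0c.png",cv2.resize(a,(798,336),interpolation=cv2.INTER_CUBIC))
a=cv2.imread("pics/scene0.png")[180:330,270:420]; cv2.imwrite("pics/scene0c.png",cv2.resize(a,(600,600),interpolation=cv2.INTER_CUBIC))
E
```

```text
(no output)
```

View pics/top0c.png

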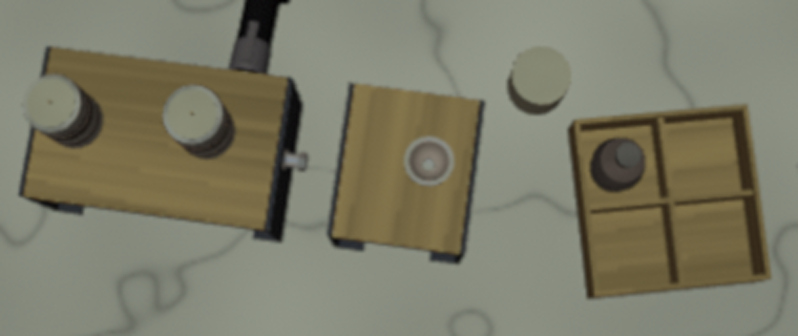

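View pics/scene0c.png

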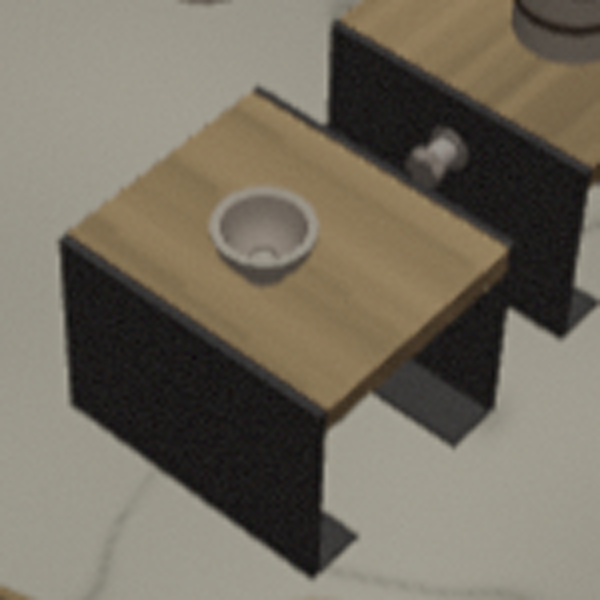

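The two cameras agree to 2–4 mm. The riser is turned about -7.8°, jar_1 is at about (607,167), jar_2 at about (619,312), the bolt head at about (581,68), and the crate at about (545,-353) turned 5.5°. One tool yaw (jaws along the riser's x) works for every step.

```bash
cat >> h.py <<'E'
YAW=np.radians(-7.8)
RT=Ro.from_matrix(np.array([[np.cos(YAW),np.sin(YAW),0],[np.sin(YAW),-np.cos(YAW),0],[0,0,-1]]).T) if False else Ro.from_matrix(np.column_stack([[np.cos(YAW),np.sin(YAW),0],[np.sin(YAW),-np.cos(YAW),0],[0,0,-1]]))
def show(target):
    from cell import robot
    st=robot.observe(); r,t=rel(target,RT,st)
    print("clock",st["clock"],"pos",st["tool_pos"].round(4),"F",st["force"].round(1),"w",round(st["grip_width"],4))
    print("turn",r.round(4),"shift",t.round(4))
E
python3 -c "
from h import *
show([.607,.167,.31])"
```

```text
clock 0.15 pos [0.2033 0.5108 0.2027] F [ 0.4  0.5 -0.4] w 0.0853
turn [5.0000e-04 1.0000e-03 1.3281e+00] shift [-0.1702  0.5022 -0.1073]
```

Call:
drive_tool(series=[[[0,0,0.3],[0,0,-0.05],1],[[0.0005,0.001,1.328],[-0.17,0.502,-0.107],1],[[0.0005,0.001,1.328],[-0.17,0.502,-0.107],1],[[0.0005,0.001,1.328],[-0.17,0.502,-0.107],1],[[0.0005,0.001,1.328],[-0.17,0.502,-0.107],1],[[0.0005,0.001,1.328],[-0.17,0.502,-0.107],1],[[0.0005,0.001,1.328],[-0.17,0.502,-0.107],1],[[0.0005,0.001,1.328],[-0.17,0.502,-0.107],1],[[0.0005,0.001,1.328],[-0.17,0.502,-0.107],1],[[0.0005,0.001,1.328],[-0.17,0.502,-0.107],1]])

```text
clock: 1.4
tool_pos: [0.6088, 0.1649, 0.3094]
eef_rot: [-0.0, 0.998, -0.069, -0.0]
force: [-0.2, 1.0, 0.3]
grip_width: 0.0853
```

```bash
python3 - <<'E'
from h import *
from cell import robot
s=robot.snapshot("wrist"); cv2.imwrite("pics/wrist1.png",s["img"]); pickle.dump(s,open("wrist1.pkl","wb"))
w=cloud(s); z=w[...,2]
m=((z>.21)&(z<.23)).astype(np.uint8); nc,l,st,ce=cv2.connectedComponentsWithStats(m)
for i in range(1,nc):
    if st[i,4]>200:
        mm=l==i; c,r=cv2.minEnclosingCircle(w[mm][:,:2].astype(np.float32)*1000); print(ce[i].round(),st[i],np.round(c,1),r,np.median(z[mm]))
show([.607,.167,.31])
E
```

```text
[305.  23.] [ 255    0  100   55 4339] [619.3 312.5] 30.3364200592041 0.22013192141427218
[318. 228.] [ 275  186   87   86 5851] [607.3 170. ] 30.792400360107422 0.22012020932898915
clock 1.45 pos [0.6106 0.1629 0.3089] F [ 0.1 -2.1 -0.3] w 0.0853
turn [ 0.0004  0.0001 -0.0044] shift [-0.0042 -0.0036 -0.0011]
```

View pics/wrist1.png

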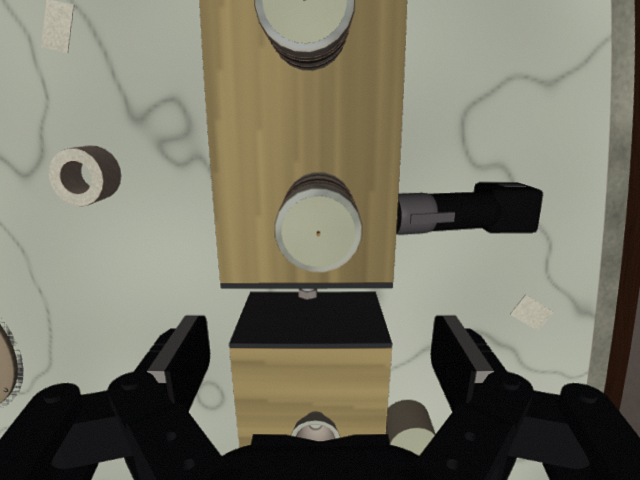

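The wrist view shows jar_1's top centred at (318,228), jar_2 at (305,20) and the bolt head at (307,293). I'll use (607,168.5) for jar_1 and descend with the tips about 45 mm above its base.

```bash
python3 -c "
from h import *
show([.607,.1685,.173])"
```

```text
clock 1.45 pos [0.6106 0.1629 0.3089] F [ 0.1 -2.1 -0.3] w 0.0853
turn [ 0.0004  0.0001 -0.0044] shift [-0.0044 -0.0051  0.1359]
```

Call:
drive_tool(series=[[[0,0,0],[0,-0.0015,0.02],1],[[0,0,0],[0,-0.0015,0.05],1],[[0,0,0],[0,-0.0015,0.09],1],[[0,0,0],[0,-0.0015,0.12],1],[[0,0,0],[0,-0.0015,0.137],1],[[0,0,0],[0,-0.0015,0.137],1],[[0,0,0],[0,-0.0015,0.137],1]], grip_force=50)

```text
clock: 2.33
tool_pos: [0.6075, 0.1692, 0.174]
eef_rot: [-0.001, 0.998, -0.068, 0.001]
force: [-0.2, 0.8, 0.4]
grip_width: 0.0854
```

Call:
drive_tool(series=[[[0,0,0],[0,0,0],0.3],[[0,0,0],[0,0,0],-0.2],[[0,0,0],[0,0,0],-0.6],[[0,0,0],[0,0,0],-1],[[0,0,0],[0,0,0],-1],[[0,0,0],[0,0,0],-1]], grip_force=50)

```text
clock: 3.08
tool_pos: [0.6078, 0.169, 0.1744]
eef_rot: [-0.001, 0.998, -0.068, 0.002]
force: [-0.1, 0.5, 6.2]
grip_width: 0.0595
```

```bash
python3 - <<'E'
from h import *
show([.607,.1685,.173])
from cell import robot
s=robot.snapshot("wrist"); cv2.imwrite("pics/wrist2.png",s["img"])
E
```

```text
clock 3.075 pos [0.6078 0.169  0.1744] F [-0.1  0.5  6.2] w 0.0595
turn [-0.0015 -0.0029  0.0001] shift [-0.0007  0.0006  0.0014]
```

View pics/wrist2.png

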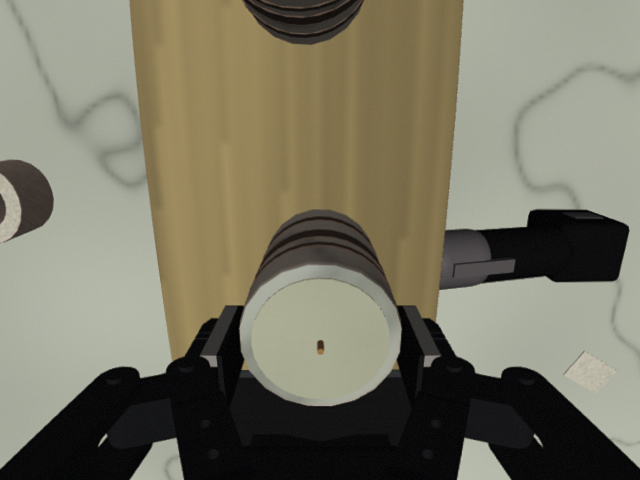

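Jar_1 is gripped (opening 59.5 mm). Next I lift it and carry it above the far-front cell, around (500,-408).

Call:
drive_tool(series=[[[0,0,0],[0,0,-0.02],-1],[[0,0,0],[0,0,-0.06],-1],[[0,0,0],[0,0,-0.1],-1],[[0,0,0],[0,0.03,-0.12],-1],[[0,0,0],[-0.003,0.07,-0.12],-1],[[0,0,0],[-0.006,0.12,-0.12],-1],[[0,0,0],[-0.009,0.17,-0.12],-1],[[0,0,0],[-0.011,0.22,-0.12],-1],[[0,0,0],[-0.013,0.27,-0.12],-1],[[0,0,0],[-0.015,0.32,-0.12],-1]])

```text
clock: 4.38
tool_pos: [0.5482, -0.1475, 0.2923]
eef_rot: [-0.001, 0.998, -0.068, -0.0]
force: [0.7, 0.1, -2.4]
grip_width: 0.0596
```

Call:
drive_tool(series=[[[0,0,0],[-0.002,0.05,0],-1],[[0,0,0],[-0.004,0.1,0],-1],[[0,0,0],[-0.007,0.15,0],-1],[[0,0,0],[-0.009,0.2,0],-1],[[0,0,0],[-0.011,0.24,0],-1],[[0,0,0],[-0.013,0.26,0],-1],[[0,0,0],[-0.013,0.2655,0],-1],[[0,0,0],[-0.013,0.2655,0],-1],[[0,0,0],[-0.013,0.2655,0],-1]])

```text
clock: 5.5
tool_pos: [0.5005, -0.4061, 0.2929]
eef_rot: [-0.0, 0.998, -0.067, 0.0]
force: [-0.5, 0.6, -2.6]
grip_width: 0.0597
```

```bash
cat > crate.py <<'E'
from h import *
from cell import robot
import sys
n=sys.argv[1]
show([.4997,-.4078,.050])
s=robot.snapshot("wrist"); cv2.imwrite(f"pics/wrist{n}.png",s["img"])
s=robot.snapshot("top"); cv2.imwrite(f"pics/top{n}.png",s["img"])
w=cloud(s); z=w[...,2]
for lo,hi in ((.049,.06),(.12,.5)):
    m=((z>lo)&(z<hi)&(w[...,1]<-.23)&(w[...,1]>-.5)&(w[...,0]>.4)&(w[...,0]<.67)); print(m.sum(),rect(m,w))
E
python3 crate.py 3
```

```text
clock 5.5 pos [ 0.5005 -0.4061  0.2929] F [-0.5  0.6 -2.6] w 0.0597
turn [-0.001  -0.0007  0.0016] shift [-0.0008  0.002   0.2429]
828 ((543.925537109375, -352.3919677734375), (207.3652801513672, 209.0906524658203), 6.055771827697754)
631 ((503.3970947265625, -390.5284118652344), (124.879150390625, 46.01343536376953), 0.17718550562858582)
```

View pics/wrist3.png

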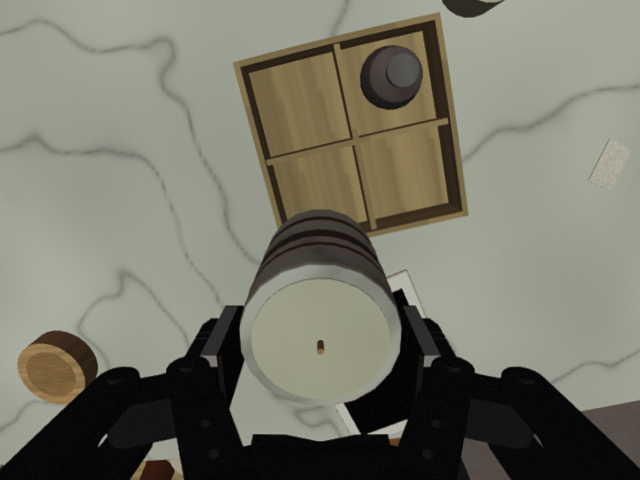

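The jar hangs straight, and the lower-left cell under it is empty. I'll lower it, slowing near the floor.

Call:
drive_tool(series=[[[0,0,0],[-0.001,0.002,0.05],-1],[[0,0,0],[-0.001,0.002,0.1],-1],[[0,0,0],[-0.001,0.002,0.15],-1],[[0,0,0],[-0.001,0.002,0.19],-1],[[0,0,0],[-0.001,0.002,0.215],-1],[[0,0,0],[-0.001,0.002,0.23],-1],[[0,0,0],[-0.001,0.002,0.238],-1],[[0,0,0],[-0.001,0.002,0.241],-1],[[0,0,0],[-0.001,0.002,0.241],-1]])

```text
clock: 6.72
tool_pos: [0.4991, -0.4093, 0.0522]
eef_rot: [-0.0, 0.998, -0.068, 0.001]
force: [0.0, 0.3, -3.3]
grip_width: 0.0597
```

```bash
python3 crate.py 4; python3 - <<'E'
from h import *
from cell import robot
s=robot.snapshot("scene"); a=s["img"][290:460,140:380]; cv2.imwrite("pics/scene4.png",cv2.resize(a,(800,566)))
E
```

```text
clock 6.725 pos [ 0.4991 -0.4093  0.0522] F [ 0.   0.3 -3.3] w 0.0597
turn [-0.0001 -0.0013  0.0002] shift [ 0.0004 -0.0015  0.0022]
720 ((561.5283813476562, -349.4777526855469), (241.0487060546875, 210.52749633789062), 6.6803388595581055)
6342 ((447.50311279296875, -349.33270263671875), (140.2414093017578, 239.88694763183594), 40.07057571411133)
```

View pics/wrist4.png

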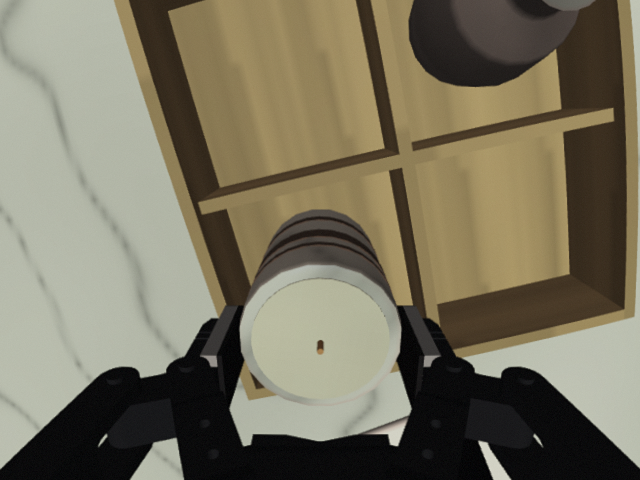

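View pics/scene4.png

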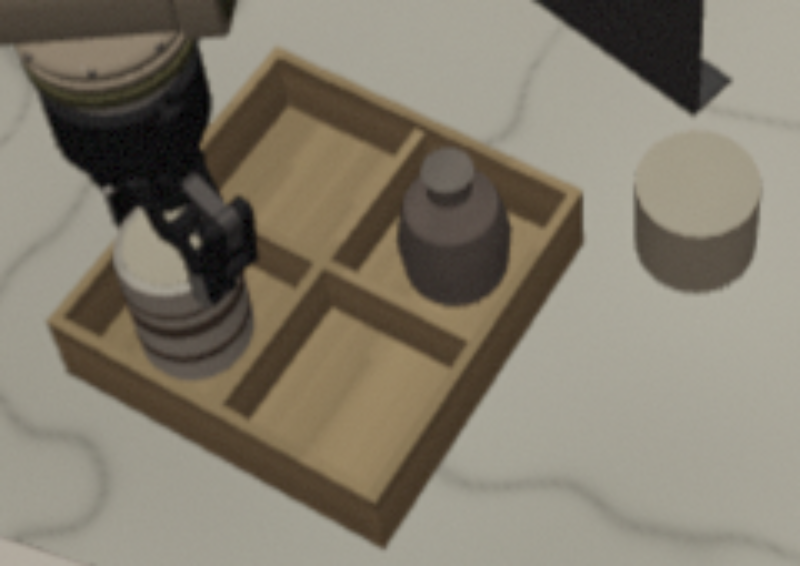

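The jar is inside the cell, about 2 mm above its floor. I'll lower it to contact.

Call:
drive_tool(series=[[[0,0,0],[0,0,0.001],-1],[[0,0,0],[0,0,0.002],-1],[[0,0,0],[0,0,0.003],-1]])

```text
clock: 7.25
tool_pos: [0.4991, -0.4093, 0.0503]
eef_rot: [0.0, 0.998, -0.068, 0.001]
force: [-3.0, 4.3, 13.2]
grip_width: 0.0597
```

Contact: the force went from -3 to +13 N. Now I release partly, then raise.

Call:
drive_tool(series=[[[0,0,0],[0,0,-0.001],0.2],[[0,0,0],[0,0,-0.001],0.65],[[0,0,0],[0,0,-0.001],0.65],[[0,0,0],[0,0,-0.02],0.7],[[0,0,0],[0,0,-0.06],1],[[0,0,0],[0,0,-0.12],1],[[0,0,0],[0,0,-0.18],1],[[0,0,0],[0,0,-0.24],1]])

```text
clock: 8.25
tool_pos: [0.4986, -0.409, 0.2906]
eef_rot: [-0.0, 0.998, -0.068, 0.0]
force: [0.6, 0.2, -1.0]
grip_width: 0.0851
```

```bash
python3 crate.py 5; python3 -c "
from h import *
show([.619,.312,.30])"
```

```text
clock 8.25 pos [ 0.4986 -0.409   0.2906] F [ 0.6  0.2 -1. ] w 0.0851
turn [-0.0008 -0.0007  0.0001] shift [ 0.0008 -0.0012  0.2406]
852 ((559.987548828125, -348.2967529296875), (240.51609802246094, 211.47772216796875), 5.9024505615234375)
570 ((500.66357421875, -391.13775634765625), (139.4097900390625, 42.06793212890625), 0.2578234076499939)
clock 8.35 pos [ 0.4999 -0.4104  0.2961] F [ 0.4 -0.3  0. ] w 0.0855
turn [ 0.0081 -0.0105  0.0003] shift [ 0.0203 -0.7318 -0.0096]
```

View pics/wrist5.png

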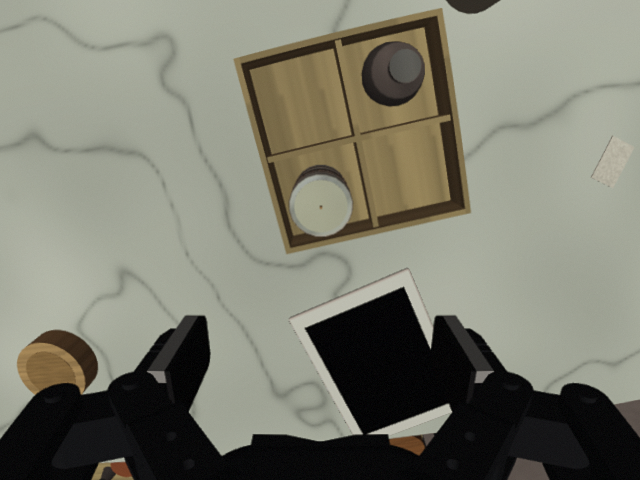

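Jar_1 stands upright in its cell at (320,203), seen from the wrist camera. On to jar_2.

Call:
drive_tool(series=[[[0,0,0],[0.001,-0.03,-0.02],1],[[0,0,0],[0.003,-0.09,-0.02],1],[[0,0,0],[0.004,-0.15,-0.02],1],[[0,0,0],[0.006,-0.21,-0.02],1],[[0,0,0],[0.008,-0.27,-0.02],1],[[0,0,0],[0.0095,-0.33,-0.02],1],[[0,0,0],[0.011,-0.39,-0.02],1],[[0,0,0],[0.013,-0.45,-0.02],1],[[0,0,0],[0.015,-0.51,-0.02],1],[[0,0,0],[0.0165,-0.57,-0.02],1]])

```text
clock: 9.6
tool_pos: [0.5915, 0.1563, 0.3091]
eef_rot: [-0.0, 0.998, -0.068, -0.0]
force: [-0.1, -1.3, 0.5]
grip_width: 0.0853
```

Call:
drive_tool(series=[[[0,0,0],[0.0015,-0.06,0],1],[[0,0,0],[0.003,-0.11,0],1],[[0,0,0],[0.004,-0.15,0],1],[[0,0,0],[0.0045,-0.16,0],1],[[0,0,0],[0.0045,-0.16,0],1],[[0,0,0],[0.0045,-0.16,0],1],[[0,0,0],[0.0045,-0.16,0],1]])

```text
clock: 10.48
tool_pos: [0.6186, 0.3101, 0.3097]
eef_rot: [-0.0, 0.998, -0.069, 0.0]
force: [0.1, -0.4, -0.2]
grip_width: 0.0852
```

```bash
python3 - <<'E'
from h import *
from cell import robot
s=robot.snapshot("wrist"); cv2.imwrite("pics/wrist6.png",s["img"]); pickle.dump(s,open("wrist6.pkl","wb"))
w=cloud(s); z=w[...,2]
m=((z>.21)&(z<.23)).astype(np.uint8); nc,l,st,ce=cv2.connectedComponentsWithStats(m)
for i in range(1,nc):
    if st[i,4]>200:
        mm=l==i; c,r=cv2.minEnclosingCircle(w[mm][:,:2].astype(np.float32)*1000); print(ce[i].round(),st[i],np.round(c,1),r,np.median(z[mm]))
show([.619,.312,.173])
E
```

```text
[321. 227.] [ 278  185   87   86 5825] [619.4 315.6] 30.922922134399414 0.22015089998827578
clock 10.525 pos [0.6186 0.3102 0.3097] F [-0.3 -0.5 -0.3] w 0.0853
turn [-0.0011 -0.0008 -0.0011] shift [ 0.     -0.0017  0.1367]
```

View pics/wrist6.png

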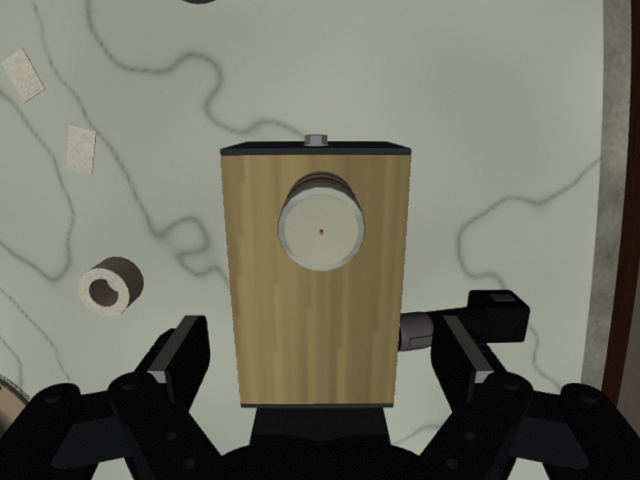

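Jar_2's top is centred at (321,229), which puts it at about (619,313.5).

Call:
drive_tool(series=[[[0,0,0],[0,-0.003,0.03],1],[[0,0,0],[0,-0.003,0.07],1],[[0,0,0],[0,-0.003,0.11],1],[[0,0,0],[0,-0.003,0.13],1],[[0,0,0],[0,-0.003,0.137],1],[[0,0,0],[0,-0.003,0.137],1],[[0,0,0],[0,-0.003,0.137],0.3],[[0,0,0],[0,-0.003,0.137],-0.4],[[0,0,0],[0,-0.003,0.137],-1],[[0,0,0],[0,-0.003,0.137],-1]])

```text
clock: 11.78
tool_pos: [0.6196, 0.3144, 0.1742]
eef_rot: [-0.001, 0.998, -0.068, 0.002]
force: [-0.2, -0.4, 5.5]
grip_width: 0.0598
```

Call:
drive_tool(series=[[[0,0,0],[0,0,0],-1],[[0,0,0],[0,0,0],-1]])

```text
clock: 12.02
tool_pos: [0.6196, 0.3144, 0.1741]
eef_rot: [-0.001, 0.998, -0.068, 0.002]
force: [-0.5, -1.1, 5.4]
grip_width: 0.0597
```

```bash
python3 - <<'E'
from h import *
show([.490,-.308,.293])
from cell import robot
s=robot.snapshot("wrist"); cv2.imwrite("pics/wrist7.png",s["img"])
E
```

```text
clock 12.025 pos [0.6196 0.3144 0.1741] F [-0.5 -1.1  5.4] w 0.0597
turn [-0.0023 -0.0033  0.0001] shift [-0.0436  0.6339 -0.1204]
```

View pics/wrist7.png

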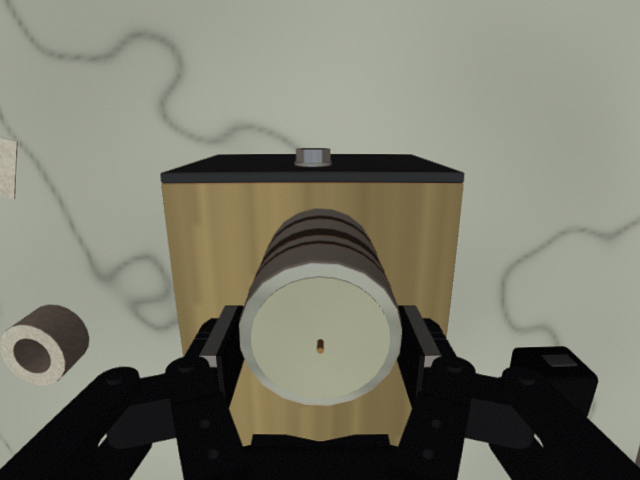

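Jar_2 is gripped the same way. I'll lift it and carry it to the cell at (490,-308).

Call:
drive_tool(series=[[[0,0,0],[0,0,-0.02],-1],[[0,0,0],[0,0,-0.06],-1],[[0,0,0],[0,0,-0.1],-1],[[0,0,0],[-0.002,0.03,-0.12],-1],[[0,0,0],[-0.005,0.07,-0.12],-1],[[0,0,0],[-0.008,0.12,-0.12],-1],[[0,0,0],[-0.0115,0.17,-0.12],-1],[[0,0,0],[-0.015,0.22,-0.12],-1],[[0,0,0],[-0.0185,0.27,-0.12],-1],[[0,0,0],[-0.022,0.32,-0.12],-1]])

```text
clock: 13.32
tool_pos: [0.553, -0.0014, 0.2917]
eef_rot: [-0.0, 0.998, -0.068, -0.0]
force: [1.3, 0.4, -5.0]
grip_width: 0.0597
```

Call:
drive_tool(series=[[[0,0,0],[-0.0035,0.05,0],-1],[[0,0,0],[-0.007,0.1,0],-1],[[0,0,0],[-0.0105,0.15,0],-1],[[0,0,0],[-0.014,0.2,0],-1],[[0,0,0],[-0.017,0.25,0],-1],[[0,0,0],[-0.02,0.29,0],-1],[[0,0,0],[-0.021,0.31,0],-1],[[0,0,0],[-0.0215,0.314,0],-1],[[0,0,0],[-0.0215,0.314,0],-1],[[0,0,0],[-0.0215,0.314,0],-1]])

```text
clock: 14.58
tool_pos: [0.4903, -0.3069, 0.2919]
eef_rot: [-0.0, 0.998, -0.067, 0.0]
force: [0.5, -0.0, -5.2]
grip_width: 0.0596
```

```bash
python3 crate.py 8;  python3 -c "
from h import *
show([.490,-.308,.052])"
```

```text
clock 14.575 pos [ 0.4903 -0.3069  0.2919] F [ 0.5 -0.  -5.2] w 0.0596
turn [-0.001  -0.0007  0.0017] shift [0.0227 0.099  0.2418]
535 ((560.6654052734375, -348.17791748046875), (243.4679718017578, 206.48280334472656), 7.017120361328125)
883 ((460.31951904296875, -293.257080078125), (83.93724822998047, 35.94306182861328), 16.722553253173828)
clock 14.675 pos [ 0.4902 -0.3072  0.2919] F [ 0.7 -0.1 -5.3] w 0.0589
turn [-0.0009 -0.0006  0.0014] shift [-2.000e-04  1.100e-03  2.399e-01]
```

View pics/wrist8.png

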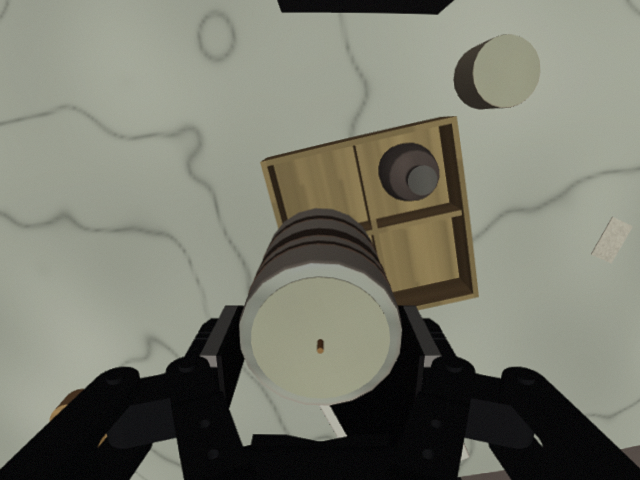

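Call:
drive_tool(series=[[[0,0,0],[0,0.001,0.05],-1],[[0,0,0],[0,0.001,0.1],-1],[[0,0,0],[0,0.001,0.15],-1],[[0,0,0],[0,0.001,0.19],-1],[[0,0,0],[0,0.001,0.215],-1],[[0,0,0],[0,0.001,0.23],-1],[[0,0,0],[0,0.001,0.237],-1],[[0,0,0],[0,0.001,0.24],-1],[[0,0,0],[0,0.001,0.24],-1]])

```text
clock: 15.8
tool_pos: [0.4902, -0.3091, 0.0523]
eef_rot: [-0.0, 0.998, -0.068, 0.001]
force: [0.2, -0.2, -3.9]
grip_width: 0.0597
```

Call:
drive_tool(series=[[[0,0,0],[0,0,0.001],-1],[[0,0,0],[0,0,0.002],-1],[[0,0,0],[0,0,0.002],-1]])

```text
clock: 16.18
tool_pos: [0.4901, -0.3091, 0.0502]
eef_rot: [-0.0, 0.998, -0.068, 0.001]
force: [-0.6, 0.8, 0.3]
grip_width: 0.0599
```

```bash
python3 crate.py 9
```

```text
clock 16.175 pos [ 0.4901 -0.3091  0.0502] F [-0.6  0.8  0.3] w 0.0599
turn [-0.0003 -0.0012  0.0002] shift [0.0229 0.0965 0.0002]
644 ((544.5668334960938, -352.188232421875), (206.82745361328125, 207.86512756347656), 5.875359535217285)
4295 ((461.7418212890625, -283.00341796875), (137.9771270751953, 160.58416748046875), 46.483802795410156)
```

View pics/wrist9.png

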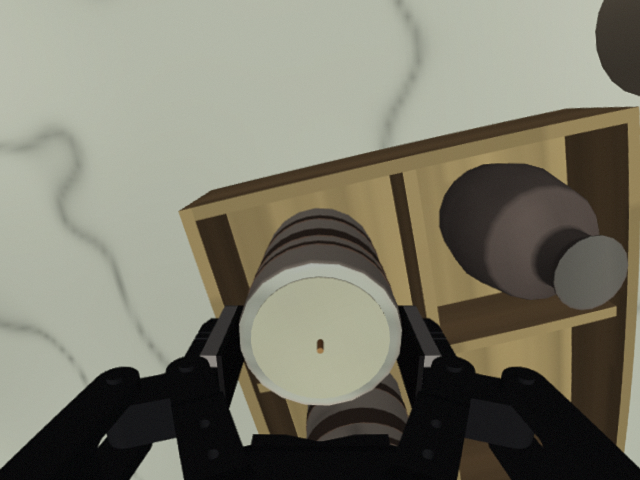

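Jar_2 is inside its cell and touching down (-4 to +0.3 N, TCP height 50 mm). I'll press it 1 mm more, release it and raise.

Call:
drive_tool(series=[[[0,0,0],[0,0,0.0005],-1],[[0,0,0],[0,0,0],0.2],[[0,0,0],[0,0,-0.001],0.65],[[0,0,0],[0,0,-0.001],0.65],[[0,0,0],[0,0,-0.02],0.7],[[0,0,0],[0,0,-0.06],1],[[0,0,0],[0,0,-0.12],1],[[0,0,0],[0,0,-0.18],1],[[0,0,0],[0,0,-0.24],1],[[0,0,0],[0,0,-0.24],1]])

```text
clock: 17.52
tool_pos: [0.4907, -0.3099, 0.2945]
eef_rot: [0.003, 0.998, -0.068, 0.004]
force: [-0.0, -1.1, -1.1]
grip_width: 0.0854
```

```bash
python3 crate.py 10; python3 -c "
from h import *
show([.5806,.0685,.29])"
```

```text
clock 17.525 pos [ 0.4907 -0.3099  0.2945] F [-0.  -1.1 -1.1] w 0.0854
turn [ 0.0048 -0.0084  0.0003] shift [0.0201 0.0946 0.2451]
546 ((544.4741821289062, -351.9576110839844), (206.12387084960938, 208.34942626953125), 5.5965471267700195)
664 ((455.5260009765625, -290.0820007324219), (81.61331939697266, 32.963680267333984), 44.81018829345703)
clock 17.625 pos [ 0.4897 -0.309   0.2893] F [-0.4 -0.6 -1.3] w 0.0854
turn [-0.001  -0.0004  0.0002] shift [ 3.890e-02 -3.863e-01 -3.000e-04]
```

View pics/wrist10.png

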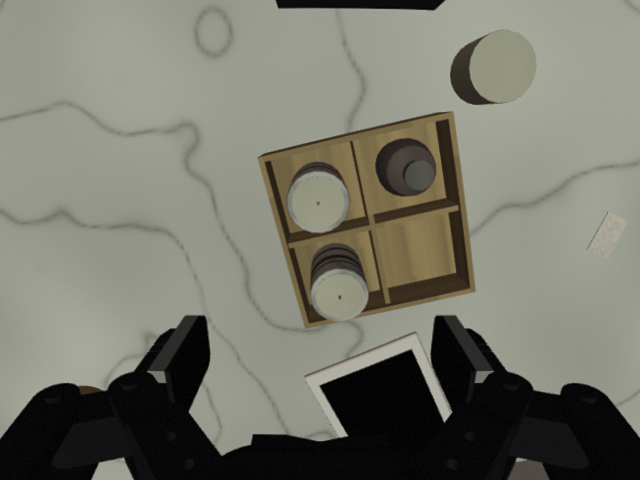

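Both jars stand upright in separate cells, at (318,203) and (340,297), and the bottle is untouched. Now I'll hover over the bolt to measure it.

Call:
drive_tool(series=[[[0,0,0],[0.004,-0.04,0],1],[[0,0,0],[0.01,-0.1,0],1],[[0,0,0],[0.016,-0.16,0],1],[[0,0,0],[0.022,-0.22,0],1],[[0,0,0],[0.028,-0.28,0],1],[[0,0,0],[0.034,-0.34,0],1],[[0,0,0],[0.038,-0.38,0.02],1],[[0,0,0],[0.039,-0.386,0.05],1],[[0,0,0],[0.039,-0.386,0.05],1],[[0,0,0],[0.039,-0.386,0.05],1]])

```text
clock: 18.88
tool_pos: [0.5809, 0.0675, 0.2404]
eef_rot: [-0.0, 0.998, -0.068, 0.0]
force: [0.3, 1.0, 1.5]
grip_width: 0.0855
```

```bash
python3 - <<'E'
from h import *
from cell import robot
show([.5806,.0685,.24])
s=robot.snapshot("wrist"); cv2.imwrite("pics/wrist11.png",s["img"]); pickle.dump(s,open("wrist11.pkl","wb"))
E
```

```text
clock 18.875 pos [0.5809 0.0675 0.2404] F [0.3 1.  1.5] w 0.0855
turn [-0.0009 -0.0005 -0.0005] shift [-0.0004 -0.0009  0.0004]
```

View pics/wrist11.png

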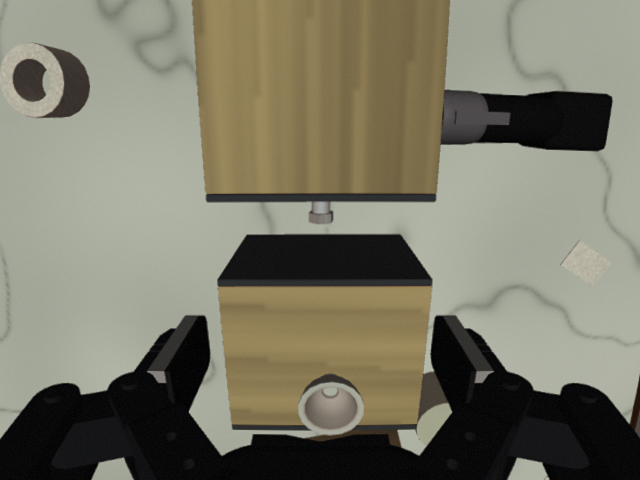

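```bash
python3 - <<'E'
from h import *
s=pickle.load(open("wrist11.pkl","rb"))
a=s["img"][180:300,220:430]; cv2.imwrite("pics/wrist11c.png",cv2.resize(a,(798,456),interpolation=cv2.INTER_CUBIC))
w=cloud(s)*1000
Y=np.array([-np.sin(YAW),np.cos(YAW)]); X=np.array([np.cos(YAW),np.sin(YAW)])
def rf(p): return np.round([p[:2]@X,p[:2]@Y,p[2]],1)
for r in range(196,240,2): print(r,[tuple(rf(w[r,c])) for c in (312,320,328)])
print("edge L/R")
for r in (190,198,200,202,): print(r,rf(w[r,215]),rf(w[r,425]))
for r in (276,280,284,288): print(r,rf(w[r,250]),rf(w[r,400]))
for r in (213,216,219,221):
    print(r,[(c,)+tuple(rf(w[r,c])) for c in range(304,338,2)])
E
```

```text
196 [(np.float64(560.2), np.float64(171.0), np.float64(129.3)), (np.float64(566.0), np.float64(171.0), np.float64(129.4)), (np.float64(571.9), np.float64(171.0), np.float64(129.3))]
198 [(np.float64(560.2), np.float64(169.7), np.float64(130.1)), (np.float64(566.0), np.float64(169.6), np.float64(129.8)), (np.float64(571.8), np.float64(169.7), np.float64(130.4))]
200 [(np.float64(560.2), np.float64(168.2), np.float64(130.0)), (np.float64(566.0), np.float64(168.1), np.float64(129.6)), (np.float64(571.9), np.float64(168.1), np.float64(129.5))]
202 [(np.float64(559.4), np.float64(159.6), np.float64(94.9)), (np.float64(566.0), np.float64(160.5), np.float64(99.4)), (np.float64(572.6), np.float64(159.7), np.float64(95.2))]
204 [(np.float64(559.4), np.float64(157.9), np.float64(94.4)), (np.float64(566.0), np.float64(158.7), np.float64(98.4)), (np.float64(572.6), np.float64(158.0), np.float64(95.1))]
206 [(np.float64(559.4), np.float64(156.3), np.float64(95.2)), (np.float64(566.0), np.float64(157.2), np.float64(99.3)), (np.float64(572.6), np.float64(156.2), np.float64(94.6))]
208 [(np.float64(
[... 6832 characters left out ...]
), (316, np.float64(562.7), np.float64(145.2), np.float64(101.6)), (318, np.float64(564.4), np.float64(145.4), np.float64(102.4)), (320, np.float64(566.0), np.float64(145.6), np.float64(103.1)), (322, np.float64(567.6), np.float64(145.3), np.float64(102.0)), (324, np.float64(569.3), np.float64(145.1), np.float64(101.3)), (326, np.float64(570.9), np.float64(144.7), np.float64(99.5)), (328, np.float64(572.6), np.float64(144.9), np.float64(100.2)), (330, np.float64(574.2), np.float64(144.7), np.float64(99.7)), (332, np.float64(579.0), np.float64(119.4), np.float64(-0.7)), (334, np.float64(581.2), np.float64(119.7), np.float64(0.5)), (336, np.float64(583.4), np.float64(119.6), np.float64(-0.1))]
```

View pics/wrist11c.png

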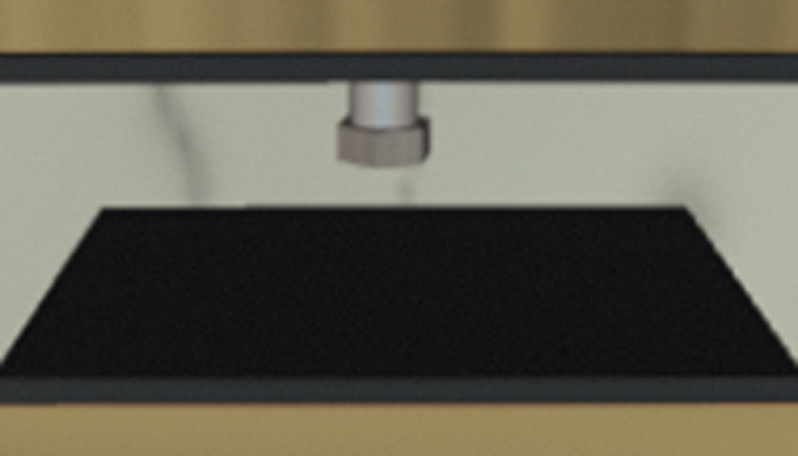

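The wrist crop shows the bolt head (in the full image) at x 308–332, y 211–223. In riser axes that is x≈566, y≈146.5–147.4, 20 mm off the bracket face, and the gap is about 62 mm. The TCP is already above it to within 1 mm, so I'll go straight down.

Call:
drive_tool(series=[[[0,0,0],[0,-0.0005,0.03],1],[[0,0,0],[0,-0.0005,0.06],1],[[0,0,0],[0,-0.0005,0.09],1],[[0,0,0],[0,-0.0005,0.115],1],[[0,0,0],[0,-0.0005,0.135],1],[[0,0,0],[0,-0.0005,0.15],1],[[0,0,0],[0,-0.0005,0.162],1],[[0,0,0],[0,-0.0005,0.168],1],[[0,0,0],[0,-0.0005,0.168],1]])

```text
clock: 20.05
tool_pos: [0.581, 0.0687, 0.072]
eef_rot: [-0.0, 0.998, -0.068, 0.0]
force: [-0.1, 0.2, -0.3]
grip_width: 0.0854
```

```bash
python3 - <<'E'
from h import *
from cell import robot
show([.5806,.0685,.071])
s=robot.snapshot("wrist"); cv2.imwrite("pics/wrist12.png",s["img"])
s=robot.snapshot("scene"); a=s["img"][120:300,260:500]; cv2.imwrite("pics/scene12.png",cv2.resize(a,(800,600)))
E
```

```text
clock 20.05 pos [0.581  0.0687 0.072 ] F [-0.1  0.2 -0.3] w 0.0854
turn [-0.0009 -0.0004  0.0001] shift [-0.0003  0.0003  0.001 ]
```

View pics/wrist12.png

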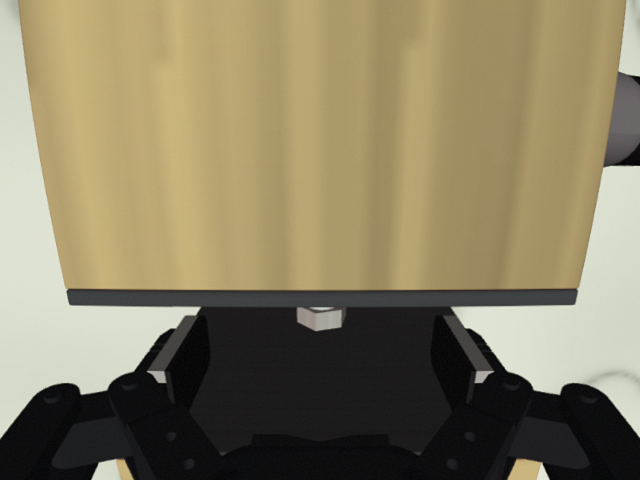

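View pics/scene12.png

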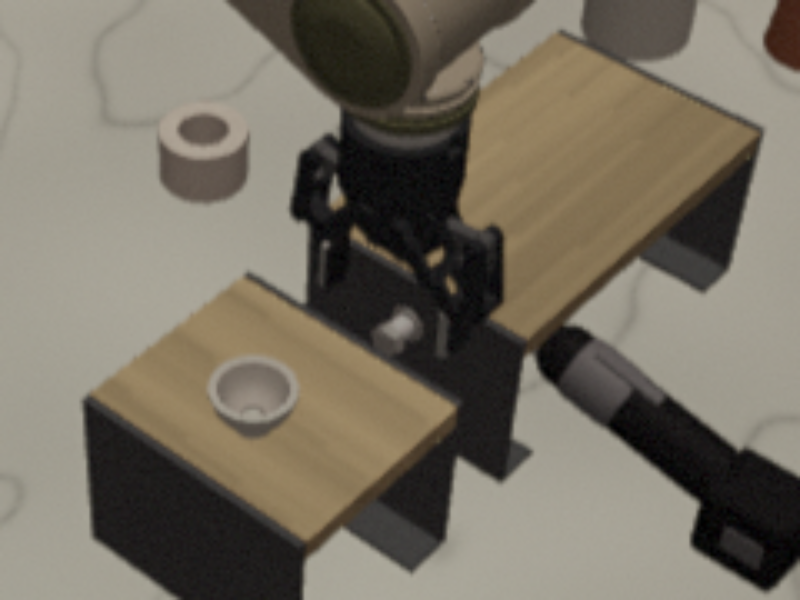

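The fingers straddle the bolt head, which sits at (320,317) midway between them, with no contact force. Closing on it now.

Call:
drive_tool(series=[[[0,0,0],[0,0,0],-0.2],[[0,0,0],[0,0,0],-1],[[0,0,0],[0,0,0],-1],[[0,0,0],[0,0,0],-1],[[0,0,0],[0,0,0],-1],[[0,0,0],[0,0,0],-1],[[0,0,0],[0,0,0],-1],[[0,0,0],[0,0,0],-1]], grip_force=80)

```text
clock: 21.15
tool_pos: [0.5806, 0.0688, 0.0735]
eef_rot: [-0.0, 0.998, -0.068, 0.0]
force: [-5.0, 0.6, 12.9]
grip_width: 0.0002
```

```bash
cat > chk.py <<'E'
from h import *
from cell import robot
import sys
st=robot.observe(); print({k:np.round(st[k],4) for k in ("clock","tool_pos","force","wrist_torque","grip_width","eef_rot")})
s=robot.snapshot("wrist"); a=s["img"][240:440,160:480]; cv2.imwrite(f"pics/wrist{sys.argv[1]}.png",cv2.resize(a,(800,500)))
E
python3 chk.py 13
```

```text
{'clock': np.float64(21.15), 'tool_pos': array([0.5806, 0.0688, 0.0735]), 'force': array([-5.0469,  0.5888, 12.9071]), 'wrist_torque': array([-0.0302,  1.0297,  0.0185]), 'grip_width': np.float64(0.0002), 'eef_rot': array([-4.000e-04,  9.977e-01, -6.780e-02,  4.000e-04])}
```

View pics/wrist13.png

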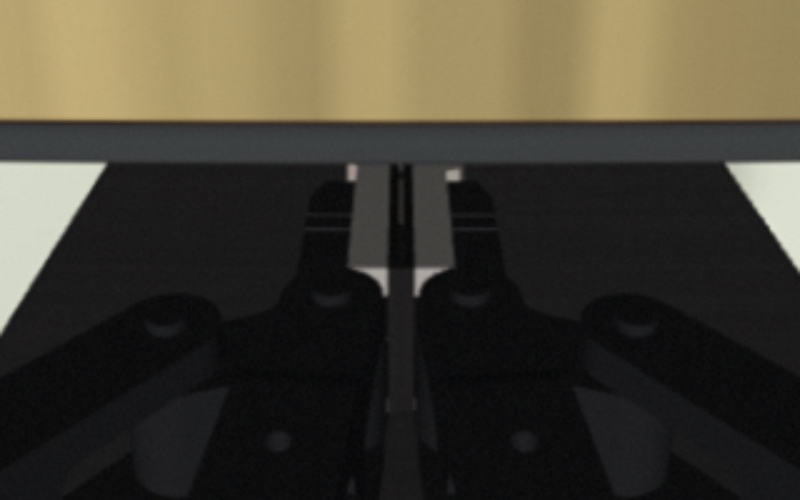

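The opening reads 0, so the jaws shut without the head between them. I'll look from the scene camera.

```bash
python3 - <<'E'
from h import *
from cell import robot
s=robot.snapshot("scene"); pickle.dump(s,open("scene13.pkl","wb")); a=s["img"][180:270,320:440]; cv2.imwrite("pics/scene13.png",cv2.resize(a,(800,600),interpolation=cv2.INTER_CUBIC))
st=robot.observe(); print({k:np.round(st[k],4) for k in ("clock","tool_pos","force","wrist_torque","grip_width","eef_rot")})
E
```

```text
{'clock': np.float64(21.25), 'tool_pos': array([0.5806, 0.0688, 0.0735]), 'force': array([-6.8689, -0.0627, 13.5762]), 'wrist_torque': array([-0.0273,  1.069 ,  0.0065]), 'grip_width': np.float64(0.0003), 'eef_rot': array([-4.000e-04,  9.977e-01, -6.780e-02,  3.000e-04])}
```

View pics/scene13.png

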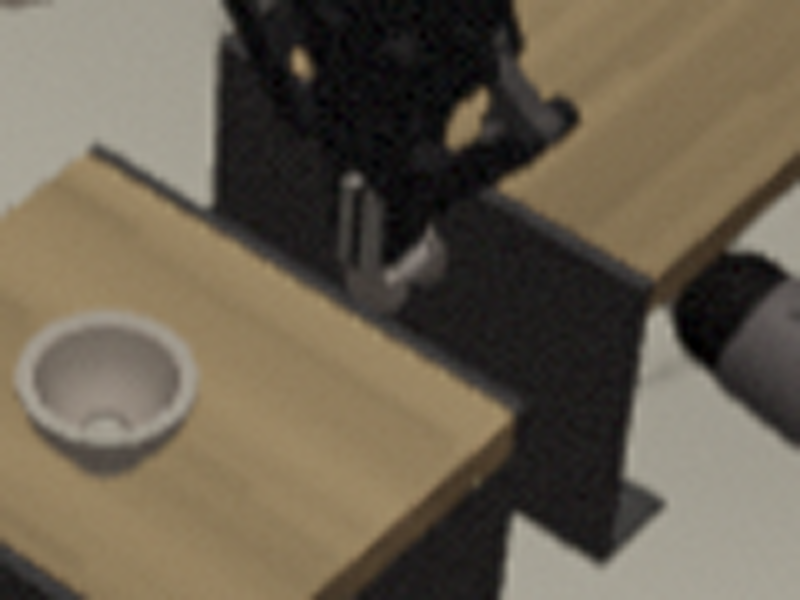

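```bash
python3 - <<'E'
from h import *
s=pickle.load(open("scene13.pkl","rb")); w=cloud(s)*1000
Y=np.array([-np.sin(YAW),np.cos(YAW)]); X=np.array([np.cos(YAW),np.sin(YAW)])
for r in range(204,230):
    out=[]
    for c in range(370,386,2):
        p=w[r,c]; out.append("%d,%d,%d"%(p[:2]@X,p[:2]@Y,p[2]) if p[0]==p[0] else "nan")
    print(r,*out)
E
```

```text
204 560,129,149 562,132,149 565,135,148 572,133,154 576,133,156 580,135,158 581,141,154 584,143,155
205 559,130,145 565,129,149 564,137,144 574,130,155 578,131,156 580,135,156 584,137,156 586,141,154
206 555,135,136 563,132,143 566,135,143 576,127,155 577,132,152 581,134,153 582,139,150 592,132,162
207 555,136,133 562,132,140 564,138,137 572,132,146 577,133,149 579,138,146 584,138,150 593,132,160
208 556,135,131 562,134,136 566,135,137 575,129,148 579,130,149 578,138,143 586,134,151 593,132,157
209 554,137,125 562,133,134 568,132,138 575,130,144 578,132,145 580,136,143 587,134,149 592,133,153
210 556,135,125 563,132,132 567,134,133 571,135,135 577,134,140 581,135,141 589,131,149 594,131,152
211 556,136,122 561,135,126 567,134,131 570,137,131 576,135,136 578,139,134 579,146,130 592,134,147
212 554,138,117 563,132,126 569,132,130 574,132,133 575,138,130 578,141,130 577,149,123 594,132,146
213 555,138,114 563,134,122 569,132,127 575,131,132 577,135,130 580,138,130 579,146,124 571,166,104
214 556,136,113 563,134,119 567,135,121 571,137,122 575,138,124 580,137,128 580,146,121 571,165,102

[... 706 characters left out ...]
7 570,140,96 578,136,104 575,148,94 569,164,77 576,162,84
223 582,102,129 560,140,86 564,142,87 nan 575,141,95 578,144,96 569,165,74 573,166,76
224 584,100,129 543,164,54 565,141,86 571,139,91 576,140,93 576,147,89 569,164,71 575,164,76
225 585,99,128 590,99,131 566,140,84 571,141,87 576,141,90 576,147,86 570,164,69 575,164,73
226 589,94,131 592,97,131 595,100,131 571,141,84 578,138,90 565,163,63 570,164,66 574,165,68
227 590,93,130 593,96,130 595,99,129 598,103,128 560,163,57 567,161,63 571,163,64 576,163,68
228 591,92,128 595,93,131 597,97,129 600,100,129 603,103,128 564,165,55 570,166,58 575,165,62
229 593,90,128 595,93,127 599,94,130 604,94,133 606,99,131 567,161,57 569,166,54 576,164,61
```

```bash
python3 - <<'E'
from h import *
from cell import robot
def tf(s,st):
    q=st["eef_rot"]; R0=Ro.from_quat([q[1],q[2],q[3],q[0]]); w=cloud(s)
    return R0.inv().apply((w.reshape(-1,3)-st["tool_pos"])).reshape(480,640,3)*1000
s=pickle.load(open("wrist11.pkl","rb"))
st={"eef_rot":[0,.99768,-.068,0],"tool_pos":np.array([.5809,.0675,.2404])}
p=tf(s,st)
print("open")
for r in (318,330,345,360,375,395): print(r,[tuple(p[r,c].round()) for c in (440,450,460,475,485)])
st=robot.observe(); s=robot.snapshot("wrist"); pickle.dump(s,open("wrist14.pkl","wb")); p=tf(s,st)
print("shut",st["clock"])
for r in (300,306,310,315,320,330,340,346,350,356,365,380): print(r,[tuple(p[r,c].round()) for c in (306,312,318,322,328,334)])
m=(np.abs(p[...,0])<14)&(np.abs(p[...,1])<16)&(p[...,2]>-90)
print(np.nanmax(p[...,2][m]))
E
```

```text
open
318 [(np.float64(43.0), np.float64(-11.0), np.float64(-47.0)), (np.float64(46.0), np.float64(-11.0), np.float64(-48.0)), (np.float64(167.0), np.float64(145.0), np.float64(240.0)), (np.float64(185.0), np.float64(146.0), np.float64(240.0)), (np.float64(198.0), np.float64(146.0), np.float64(241.0))]
330 [(np.float64(43.0), np.float64(-7.0), np.float64(-49.0)), (np.float64(43.0), np.float64(-11.0), np.float64(-57.0)), (np.float64(47.0), np.float64(-10.0), np.float64(-55.0)), (np.float64(188.0), np.float64(162.0), np.float64(240.0)), (np.float64(200.0), np.float64(162.0), np.float64(241.0))]
345 [(np.float64(43.0), np.float64(-2.0), np.float64(-51.0)), (np.float64(42.0), np.float64(-8.0), np.float64(-61.0)), (np.float64(44.0), np.float64(-11.0), np.float64(-65.0)), (np.float64(49.0), np.float64(-11.0), np.float64(-65.0)), (np.float64(55.0), np.float64(-7.0), np.float64(-59.0))]
360 [(np.float64(43.0), np.float64(4.0), np.float64(-52.0)), (np.float64(43.0), np.float64(-2.0), np.float64(-61.0)), (np.float64(42.0), np.float64(-8.0), np.float64(-70.0)), (np.float64(46.0), np.float64(-11.
[... 4177 characters left out ...]
float64(-4.0), np.float64(-12.0), np.float64(-77.0)), (np.float64(-3.0), np.float64(-13.0), np.float64(-78.0)), (np.float64(-1.0), np.float64(-4.0), np.float64(-66.0)), (np.float64(0.0), np.float64(-3.0), np.float64(-65.0)), (np.float64(2.0), np.float64(-12.0), np.float64(-77.0)), (np.float64(4.0), np.float64(-11.0), np.float64(-76.0))]
380 [(np.float64(-4.0), np.float64(-11.0), np.float64(-83.0)), (np.float64(-3.0), np.float64(-6.0), np.float64(-76.0)), (np.float64(-1.0), np.float64(1.0), np.float64(-66.0)), (np.float64(0.0), np.float64(2.0), np.float64(-66.0)), (np.float64(2.0), np.float64(-6.0), np.float64(-76.0)), (np.float64(3.0), np.float64(-12.0), np.float64(-83.0))]
-18.3984899156772
```

Depth settles it: with the jaws shut, the pads end about 30 mm short of the reported TCP, so they closed just above the head. This disagrees with the stated tool frame. I'll open, go about 29 mm lower and close again, after checking what else on the hand could touch the board.

```bash
python3 - <<'E'
from h import *
from cell import robot
s=pickle.load(open("wrist14.pkl","rb")); C=-np.array(s["R"]).T@np.array(s["t"])
st=robot.observe(); print("cam",C,"tcp",st["tool_pos"])
s=pickle.load(open("scene13.pkl","rb")); w=cloud(s)*1000
Y=np.array([-np.sin(YAW),np.cos(YAW)]); X=np.array([np.cos(YAW),np.sin(YAW)])
q=np.stack([w[...,:2]@X-566,w[...,:2]@Y-146,w[...,2]],-1)
for lo in range(100,220,8):
    m=(np.abs(q[...,0])<75)&(np.abs(q[...,1])<70)&(q[...,2]>max(lo,134 if 0 else lo))&(q[...,2]<=lo+8)
    if m.sum(): print(lo,m.sum(),"x",np.percentile(q[m][:,0],[1,99]).round(),"y",np.percentile(q[m][:,1],[1,99]).round())
E
```

```text
cam [0.59069063 0.14564548 0.24416149] tcp [0.58053187 0.06881301 0.07346735]
100 121 x [-72.  73.] y [-12.  23.]
108 144 x [-74.  73.] y [-14.  22.]
116 108 x [-73.  73.] y [-14.  22.]
124 1148 x [-73.  74.] y [-70.  69.]
132 92 x [-72.  74.] y [-69.  70.]
140 36 x [-26.  28.] y [-16.  -7.]
148 99 x [-35.  32.] y [-18.   7.]
156 105 x [-39.  40.] y [-16.  10.]
164 96 x [-49.  47.] y [-19.   1.]
172 111 x [-52.  52.] y [-20.  -1.]
180 124 x [-59.  60.] y [-21.   7.]
188 201 x [-59.  62.] y [-21.  11.]
196 147 x [-52.  61.] y [-23.   3.]
204 120 x [-38.  47.] y [-23.   5.]
212 53 x [16. 42.] y [-15.   6.]
```

Call:
drive_tool(series=[[[0,0,0],[0,0,-0.003],0],[[0,0,0],[0,0,-0.003],1],[[0,0,0],[0,0,-0.003],1],[[0,0,0],[0,0,-0.003],1],[[0,0,0],[0,0,-0.003],1],[[0,0,0],[0,0,-0.003],1]])

```text
clock: 22.05
tool_pos: [0.5809, 0.0687, 0.0749]
eef_rot: [-0.0, 0.998, -0.068, 0.0]
force: [-0.1, -1.0, 0.1]
grip_width: 0.0855
```

```bash
python3 chk.py 15
```

```text
{'clock': np.float64(22.05), 'tool_pos': array([0.5809, 0.0687, 0.0749]), 'force': array([-0.0531, -1.0012,  0.0647]), 'wrist_torque': array([-0.0444, -0.0172, -0.039 ]), 'grip_width': np.float64(0.0855), 'eef_rot': array([-5.000e-04,  9.977e-01, -6.800e-02,  2.000e-04])}
```

View pics/wrist15.png

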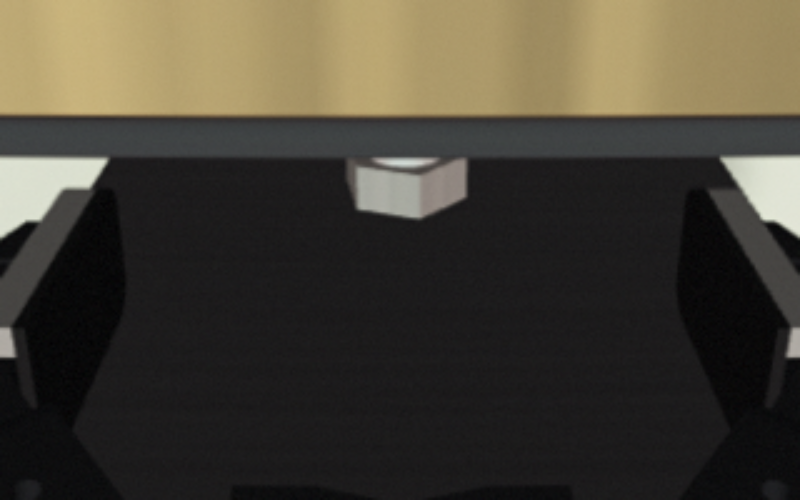

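The jaws are open again, the force is zero and the head is intact and centred. The camera and the hand's body keep clear of the board, so I'll go 32 mm down.

Call:
drive_tool(series=[[[0,0,0],[0,0,0.008],1],[[0,0,0],[0,0,0.016],1],[[0,0,0],[0,0,0.024],1],[[0,0,0],[0,0,0.029],1],[[0,0,0],[0,0,0.032],1],[[0,0,0],[0,0,0.032],1],[[0,0,0],[0,0,0.032],1]])

```text
clock: 22.98
tool_pos: [0.5811, 0.0688, 0.0433]
eef_rot: [-0.0, 0.998, -0.068, 0.001]
force: [-0.1, 1.0, -0.1]
grip_width: 0.0854
```

```bash
python3 - <<'E'
from h import *
from cell import robot
st=robot.observe(); print({k:np.round(st[k],4) for k in ("clock","tool_pos","force","wrist_torque","grip_width")})
s=robot.snapshot("scene"); a=s["img"][165:270,310:450]; cv2.imwrite("pics/scene16.png",cv2.resize(a,(800,600),interpolation=cv2.INTER_CUBIC))
E
```

```text
{'clock': np.float64(22.975), 'tool_pos': array([0.5811, 0.0688, 0.0433]), 'force': array([-0.064 ,  1.005 , -0.1024]), 'wrist_torque': array([ 0.0195,  0.0007, -0.0171]), 'grip_width': np.float64(0.0854)}
```

View pics/scene16.png

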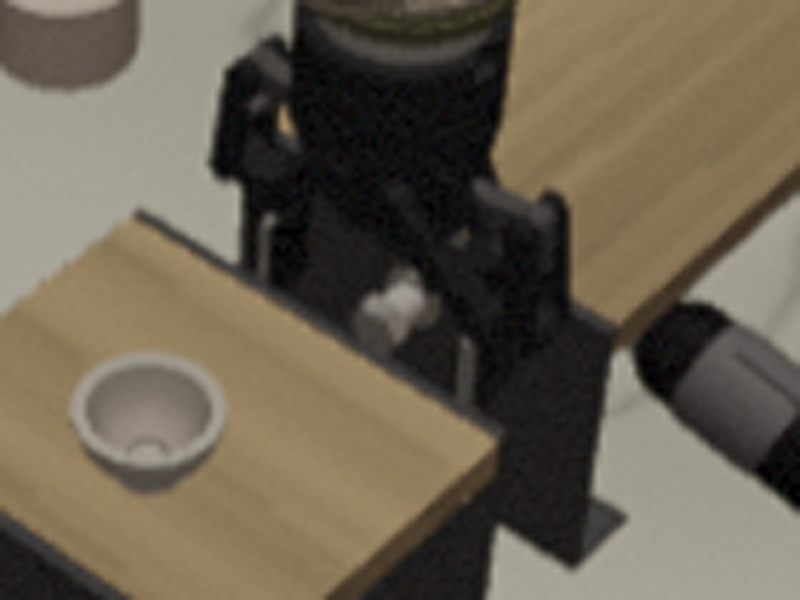

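The pads now flank the head, with the right pad tip near (465,400), below the head at (390,310). No contact force yet. Closing.

Call:
drive_tool(series=[[[0,0,0],[0,0,0],-0.2],[[0,0,0],[0,0,0],-1],[[0,0,0],[0,0,0],-1],[[0,0,0],[0,0,0],-1],[[0,0,0],[0,0,0],-1],[[0,0,0],[0,0,0],-1],[[0,0,0],[0,0,0],-1]], grip_force=80)

```text
clock: 23.9
tool_pos: [0.5816, 0.0686, 0.0433]
eef_rot: [-0.0, 0.998, -0.068, 0.001]
force: [4.4, -1.3, 1.2]
grip_width: 0.017
```

```bash
python3 chk.py 17
```

```text
{'clock': np.float64(23.9), 'tool_pos': array([0.5816, 0.0686, 0.0433]), 'force': array([ 4.4272, -1.2622,  1.168 ]), 'wrist_torque': array([-0.1394, -0.7605,  0.0125]), 'grip_width': np.float64(0.017), 'eef_rot': array([-4.000e-04,  9.977e-01, -6.800e-02,  1.000e-03])}
```

View pics/wrist17.png

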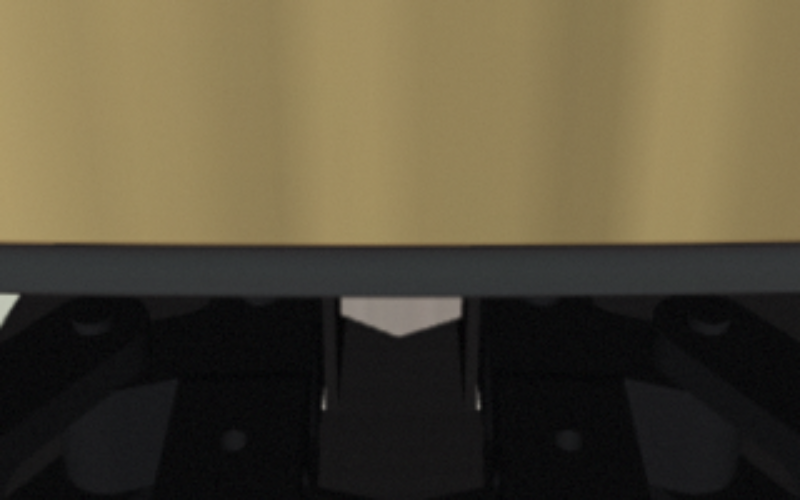

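The head is gripped on its flats: the opening reads 17 mm (the 62 mm jars read 60), and the wrist view shows a corner pointing straight up at (400,335). Now I hold it while the nut runs up.

Call:
drive_tool(series=[[[0,0,0],[0,0,0],-1],[[0,0,0],[0,0,0],-1],[[0,0,0],[0,0,0],-1],[[0,0,0],[0,0,0],-1],[[0,0,0],[0,0,0],-1],[[0,0,0],[0,0,0],-1],[[0,0,0],[0,0,0],-1],[[0,0,0],[0,0,0],-1],[[0,0,0],[0,0,0],-1],[[0,0,0],[0,0,0],-1]])

```text
clock: 25.2
tool_pos: [0.5816, 0.0686, 0.0433]
eef_rot: [-0.0, 0.998, -0.068, 0.001]
force: [5.4, -0.6, 1.1]
grip_width: 0.0168
```

```bash
python3 chk.py 18
```

```text
{'clock': np.float64(25.2), 'tool_pos': array([0.5816, 0.0686, 0.0433]), 'force': array([ 5.4009, -0.5627,  1.065 ]), 'wrist_torque': array([-0.1013, -0.8568,  0.0377]), 'grip_width': np.float64(0.0168), 'eef_rot': array([-4.000e-04,  9.977e-01, -6.800e-02,  1.000e-03])}
```

Call:
drive_tool(series=[[[0,0,0],[0,0,0],-1],[[0,0,0],[0,0,0],-1],[[0,0,0],[0,0,0],-1],[[0,0,0],[0,0,0],-1],[[0,0,0],[0,0,0],-1],[[0,0,0],[0,0,0],-1],[[0,0,0],[0,0,0],-1],[[0,0,0],[0,0,0],-1],[[0,0,0],[0,0,0],-1],[[0,0,0],[0,0,0],-1]])

```text
clock: 26.5
tool_pos: [0.5815, 0.0686, 0.0433]
eef_rot: [-0.0, 0.998, -0.068, 0.001]
force: [6.0, -1.7, 0.8]
grip_width: 0.0164
```

```bash
python3 chk.py 19
```

```text
{'clock': np.float64(26.5), 'tool_pos': array([0.5815, 0.0686, 0.0433]), 'force': array([ 6.0325, -1.6651,  0.8482]), 'wrist_torque': array([-0.1618, -0.8238,  0.0076]), 'grip_width': np.float64(0.0164), 'eef_rot': array([-4.000e-04,  9.977e-01, -6.800e-02,  1.000e-03])}
```

Call:
drive_tool(series=[[[0,0,0],[0,0,0],-1],[[0,0,0],[0,0,0],-1],[[0,0,0],[0,0,0],-1],[[0,0,0],[0,0,0],-1],[[0,0,0],[0,0,0],-1],[[0,0,0],[0,0,0],-1],[[0,0,0],[0,0,0],-1],[[0,0,0],[0,0,0],-1],[[0,0,0],[0,0,0],-1],[[0,0,0],[0,0,0],-1]])

```text
clock: 27.8
tool_pos: [0.5815, 0.0686, 0.0433]
eef_rot: [-0.0, 0.998, -0.068, 0.001]
force: [5.5, -0.8, 1.7]
grip_width: 0.0167
```

```bash
python3 chk.py 20
```

```text
{'clock': np.float64(27.8), 'tool_pos': array([0.5815, 0.0686, 0.0433]), 'force': array([ 5.5064, -0.8246,  1.7022]), 'wrist_torque': array([-0.1552, -0.8708,  0.0387]), 'grip_width': np.float64(0.0167), 'eef_rot': array([-4.000e-04,  9.977e-01, -6.800e-02,  1.000e-03])}
```

Call:
drive_tool(series=[[[0,0,0],[0,0,0],-1],[[0,0,0],[0,0,0],-1],[[0,0,0],[0,0,0],-1],[[0,0,0],[0,0,0],-1],[[0,0,0],[0,0,0],-1],[[0,0,0],[0,0,0],-1],[[0,0,0],[0,0,0],-1],[[0,0,0],[0,0,0],-1],[[0,0,0],[0,0,0],-1],[[0,0,0],[0,0,0],-1]])

```text
clock: 29.1
tool_pos: [0.5816, 0.0686, 0.0433]
eef_rot: [-0.0, 0.998, -0.068, 0.001]
force: [5.4, -0.1, 1.5]
grip_width: 0.0166
```

```bash
python3 chk.py 21
```

```text
{'clock': np.float64(29.1), 'tool_pos': array([0.5816, 0.0686, 0.0433]), 'force': array([ 5.4183, -0.1323,  1.4636]), 'wrist_torque': array([-0.1858, -0.916 ,  0.0167]), 'grip_width': np.float64(0.0166), 'eef_rot': array([-4.000e-04,  9.977e-01, -6.800e-02,  1.100e-03])}
```

Call:
drive_tool(series=[[[0,0,0],[0,0,0],-1],[[0,0,0],[0,0,0],-1],[[0,0,0],[0,0,0],-1],[[0,0,0],[0,0,0],-1],[[0,0,0],[0,0,0],-1],[[0,0,0],[0,0,0],-1],[[0,0,0],[0,0,0],-1],[[0,0,0],[0,0,0],-1],[[0,0,0],[0,0,0],-1],[[0,0,0],[0,0,0],-1]])

```text
clock: 30.4
tool_pos: [0.5815, 0.0687, 0.0433]
eef_rot: [-0.0, 0.998, -0.068, 0.001]
force: [4.6, -1.3, 0.1]
grip_width: 0.0168
```

```bash
python3 chk.py 22
```

```text
{'clock': np.float64(30.4), 'tool_pos': array([0.5815, 0.0687, 0.0433]), 'force': array([ 4.5854, -1.282 ,  0.0573]), 'wrist_torque': array([-0.1587, -0.8974,  0.0439]), 'grip_width': np.float64(0.0168), 'eef_rot': array([-4.000e-04,  9.977e-01, -6.800e-02,  1.000e-03])}
```

Call:
drive_tool(series=[[[0,0,0],[0,0,0],-1],[[0,0,0],[0,0,0],-1],[[0,0,0],[0,0,0],-1],[[0,0,0],[0,0,0],-1],[[0,0,0],[0,0,0],-1],[[0,0,0],[0,0,0],-1],[[0,0,0],[0,0,0],-1],[[0,0,0],[0,0,0],-1],[[0,0,0],[0,0,0],-1],[[0,0,0],[0,0,0],-1]])

```text
clock: 31.7
tool_pos: [0.5816, 0.0686, 0.0433]
eef_rot: [-0.0, 0.998, -0.068, 0.001]
force: [4.9, -0.8, 1.4]
grip_width: 0.0168
```

```bash
python3 chk.py 23
```

```text
{'clock': np.float64(31.7), 'tool_pos': array([0.5816, 0.0686, 0.0433]), 'force': array([ 4.8685, -0.7574,  1.4306]), 'wrist_torque': array([-0.1917, -0.9008, -0.0422]), 'grip_width': np.float64(0.0168), 'eef_rot': array([-4.000e-04,  9.977e-01, -6.800e-02,  1.100e-03])}
```

View pics/wrist23.png

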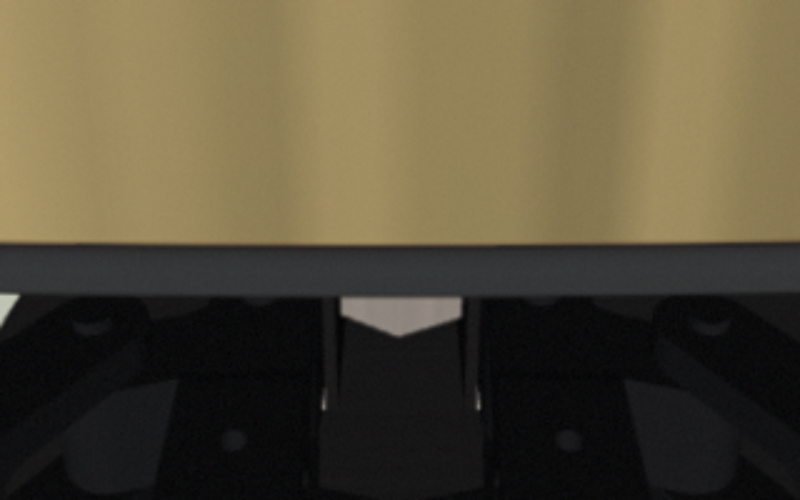

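Held for about 8 s: the head shows no turn between pictures and the twist about y rose from -0.76 to about -0.90 N m. I'll hold a little longer for margin, then check the crate and bystanders.

Call:
drive_tool(series=[[[0,0,0],[0,0,0],-1],[[0,0,0],[0,0,0],-1],[[0,0,0],[0,0,0],-1],[[0,0,0],[0,0,0],-1],[[0,0,0],[0,0,0],-1],[[0,0,0],[0,0,0],-1],[[0,0,0],[0,0,0],-1],[[0,0,0],[0,0,0],-1],[[0,0,0],[0,0,0],-1],[[0,0,0],[0,0,0],-1]])

```text
clock: 33.0
tool_pos: [0.5816, 0.0686, 0.0433]
eef_rot: [-0.0, 0.998, -0.068, 0.001]
force: [5.2, 0.4, 1.2]
grip_width: 0.017
```

Call:
drive_tool(series=[[[0,0,0],[0,0,0],-1],[[0,0,0],[0,0,0],-1],[[0,0,0],[0,0,0],-1],[[0,0,0],[0,0,0],-1],[[0,0,0],[0,0,0],-1],[[0,0,0],[0,0,0],-1],[[0,0,0],[0,0,0],-1],[[0,0,0],[0,0,0],-1],[[0,0,0],[0,0,0],-1],[[0,0,0],[0,0,0],-1]])

```text
clock: 34.25
tool_pos: [0.5816, 0.0687, 0.0433]
eef_rot: [-0.0, 0.998, -0.068, 0.001]
force: [4.9, -1.2, 2.4]
grip_width: 0.0166
```

```bash
python3 chk.py 24; python3 - <<'E'
from h import *
from cell import robot
s=robot.snapshot("scene"); cv2.imwrite("pics/scene24.png",s["img"])
E
```

```text
{'clock': np.float64(34.25), 'tool_pos': array([0.5816, 0.0687, 0.0433]), 'force': array([ 4.8888, -1.2008,  2.405 ]), 'wrist_torque': array([-0.1771, -0.8675,  0.0284]), 'grip_width': np.float64(0.0166), 'eef_rot': array([-4.000e-04,  9.977e-01, -6.800e-02,  1.100e-03])}
```

View pics/scene24.png

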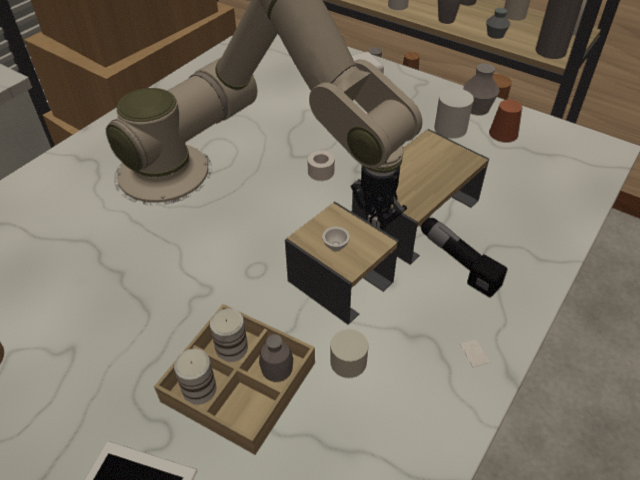

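View pics/wrist24.png

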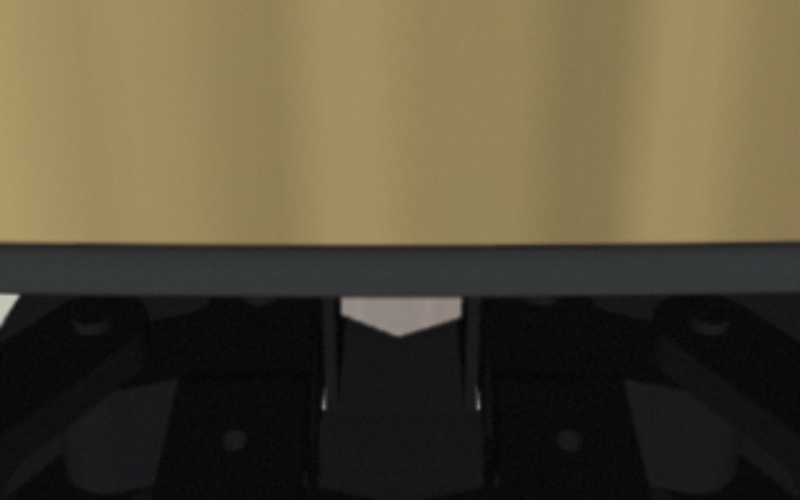

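Both jars stand upright at (228,333) and (195,375). The bowl (336,238), candle (349,353), bottle (276,357) and label roll (320,165) are where they started. The head is still held at the same angle, so I'm handing in.

```bash
python3 -c "
from cell import robot
print(robot.hand_in())"
```

```text
the job is handed in; nothing more can be done
None
```

Both jars are in the crate, and I handed the job in at about 34 s with the gripper still holding the bolt head at 80 N. I couldn't read the nut itself, so its tightness is inferred from the hold.

**Jars:** Both stand upright in separate empty cells. The bottle, bowl, candle and label roll were still where they started in the last picture.

**Bolt:** I held the head on its flats for about 10 s, longer than the 6 s it can take. It showed no turn between pictures, the opening stayed at 17 mm and the side force was about 5 N. The twist about y went from -0.76 to about -0.87 to -0.92 N m. That fits the nut coming up tight, but part of that twist is the gripper's own offset, so it is not proof.

**What went wrong or disagreed:**
- **First close missed:** the jaws shut just above the bolt head and pressed on it with about 13 N, without visible harm. The shut pads end about 30 mm short of the reported tool point, which disagrees with the stated tool frame. I opened, went about 30 mm lower and gripped it properly.
- **Jar grips:** because of the same offset, I held the jars closer to their tops than planned, but they placed cleanly.
- **Cameras:** they disagreed by 2 to 5 mm on the jar positions, so I used values in between.

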